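# Pull a slide box from the packed rack for reading

### The job

Take the slide box with the metal card holder on its top end out of the packed rack: tip it forward by its top back edge until it leans on the rack's front rail, then pull it free, leaving the other boxes standing in the row. Set it down upright and square in the reading stand, with its whole foot on the stand's base between the fixed end plate and the sliding bookend, then slide the bookend gently up to it until the box is held snug between bookend and end plate. Do not drop the box or disturb anything else on the bench.

Things in the scene. Friction and masses are not known exactly. Their poses are not given: they have to be found in the camera images.
- box_target: Grey plastic slide box stood on end, 96 deep (x) x 34 thick (y) x 210 mm high (z). Origin: centre of its underside; z up the box, -x its front (latch side, towards the robot in the rack). The only one with a steel card holder on its upper end (70 x 25 mm frame, 2 mm proud, white card). 270 to 470 g, centre of mass in the middle. In the second, third or fourth place of the row, 1.5 mm from each neighbour.
- rack: White rack, open above, fixed: five slide boxes side by side along its y. Origin: underside of the base below the row's middle, z up, -x front. Boxes stand on the 12 mm base, fronts at x -48, backs at +48 mm. End cheeks 162 mm high, inner faces y +-89 mm. Base x -124 to +76 mm. Back rail at x 56 mm, top z 71 mm; above it the boxes' backs are free.
- rack_rail (a point): Middle of the axis of the rack's front rail, an 8 mm steel rod along the rack's y, 48 mm ahead of the boxes' fronts, 87 mm above the bench. A box tipped forward on its front foot edge goes over by itself past about 25 degrees and leans, stable, on this rail at about 30 degrees; let go earlier it falls back upright.
- rack_toe (a point): Foot of the toe strip's back face, on the base (12 mm above the bench), 4 mm ahead of the boxes' fronts: a strip 4 mm high along the rack's y that stops a tipped box's foot from sliding forward.
- stand: Aluminium reading stand, fixed, base 140 (x) x 220 (y) x 12 mm. Origin: centre of its underside, z up. Fixed end plate 100 mm wide (x), top at z 102 mm, inner face at y +95 mm, facing the bookend. The box stands on the base with its foot at x 0, depth along x (either way round), thickness along y; its centre is at y 78 mm when snug.
- bookend: Steel bookend sliding along the stand's y, moved towards the end plate (+y) to close; friction about 2 N, stays where it is left. Origin: foot of its flat face that meets the box, mid-width, on the base (z 12 mm): at y -5 to +25 mm of the stand at the start (opening 100 to 70 mm), about +61 mm when snug on the box. Plate 100 mm wide (x), 6 mm thick, top at z 102 mm.
- bookend_handle (a point): Centre of the bookend's round upright black handle, 24 mm diameter, 44 mm high (centre 70, top 92 mm above the bench), 72 mm behind the bookend's face (towards the stand's -y). Pinch it from above in any direction, or push it.
- box_a: Grey plastic slide box stood on end, 96 deep (x) x 34 thick (y) x 210 mm high (z). Origin: centre of its underside; z up the box, -x its front (latch side, towards the robot in the rack). Plain upper end without card holder; stays in the rack.
- box_b: Grey plastic slide box stood on end, 96 deep (x) x 34 thick (y) x 210 mm high (z). Origin: centre of its underside; z up the box, -x its front (latch side, towards the robot in the rack). Plain upper end without card holder; stays in the rack.
- box_c: Grey plastic slide box stood on end, 96 deep (x) x 34 thick (y) x 210 mm high (z). Origin: centre of its underside; z up the box, -x its front (latch side, towards the robot in the rack). Plain upper end without card holder; stays in the rack.
- box_d: Grey plastic slide box stood on end, 96 deep (x) x 34 thick (y) x 210 mm high (z). Origin: centre of its underside; z up the box, -x its front (latch side, towards the robot in the rack). Plain upper end without card holder; stays in the rack.
- oil_bottle: Bystander, loose on the bench: amber glass dropper bottle of immersion oil, 28 mm diameter, 62 mm high. Origin: centre of its underside.
- objective_can: Bystander, loose on the bench: black screw-lid canister for an objective, 41 mm diameter, 58 mm high. Origin: centre of its underside.
- filter_cube: Bystander, loose on the bench: black fluorescence filter cube, 38 mm with round windows, 41 mm high. Origin: centre of its underside.
- slide_mailer: Bystander, loose on the bench: white slide mailer lying flat, 82 x 32 x 20 mm. Origin: centre of its underside.
- timer: Bystander, loose on the bench: white lab timer lying flat, 70 x 62 x 16 mm. Origin: centre of its underside.
- cover_glass: Bystander, loose on the bench: square white pack of cover glasses, 60 x 60 x 22 mm. Origin: centre of its underside.
Mind the look-alikes: they are no part of the job. What is shaped like the box_a but blue is not meant.

How it is judged:
By the outcome, as a careful person would: the job done as asked, in the order asked, and still so for the second after the job is handed in, with the robot touching nothing.
It also fails if it takes over 72 s, if anything falls off the work surface, if the arm or the gripper's body presses on something with over 40 N, if the wrist force passes 120 N, or if a joint passes its speed limit or range.

### The arm

A 7-joint arm with a two-finger parallel gripper is mounted at the origin on the work surface. World frame = base frame: x ahead of the robot, y to its left, z up, the work surface at z = 0. Lengths are in m, angles in rad, forces in N, time in s.
With the tool pointing down it reaches from about 0.4 to 0.85 m from the base axis. Payload 10.4 kg.
Tool frame: the origin (TCP) lies on the centre line of the jaws, within the pads' length; the fingertips stand 11 mm ahead of it and the grasp point (between the pads) lies 8 mm behind it; z points along the fingers, y is the line along which they close (so a half turn about z gives the same grasp; the last joint's range is limited). The gripper opens to 87 mm and grips with 3 to 60 N. Pads are 19 mm wide; open, the fingers measure 117 mm over their backs; the gripper's body (75 mm by 190 mm) begins 51 mm behind the grasp point.
Start: joints at [-1.225, 0.332, -0.065, 1.46, 0.022, 1.35, -0.088], TCP at [0.225, 0.583, 0.234] pointing down, gripper open.
Joint ranges: [-2.6, 2.6], [-0.5, 2.12], [-1.47, 1.34], [0.16, 2.42], [-1.27, 4.41], [0.06, 2.06], [-2.6, 2.6]. Speed limits (rad/s): [2.22, 2.22, 2.79, 2.79, 3.14, 3.14, 3.14].

### API

Orientations are given as a unit quaternion [x, y, z, w].
In Python, from bench import r gives the robot as it stands.
- The arm moves only by the shell command python3 -m pendant 'ROWS' [OPENING] [FORCE]. ROWS is JSON, a list of rows, each a list of 4 numbers: the shift along the tool's x, y, z in m, then the turn about the tool's z in rad. A call has 1 to 8 rows; each row shifts and turns the commanded pose from where the row before left it, along the tool's axes as they then stand; what a row does not reach is not made up. A row lasts 1/12 s, in which the tool goes at most 41.7 mm and 7.16 degrees, less where a joint would pass 70% of its speed; a pose out of reach is approached as far as the arm can. A call with a gripper value outside its range is refused whole. OPENING is the opening, from 0 (shut) to 1 (fully open), set as the call begins (- or left out, the last holds). The fingers move at their own pace and stop on an object; FORCE is the grip in N (left out, the last holds). Time passes only in rows, so rows that do not move let the fingers close. It gives the time, the measured TCP pose, the force, the opening and the grip force at its end, in the units of the state.
- r.read_state(): the state, without advancing time (a new reading comes with each control period).
- r.camera(name): name is "scene" or "top" or "wrist"; returns a dict with "img" (384x512x3 uint8, red, green, blue), "camera_matrix" (3x3 intrinsics, pixels), "xyz" and "attitude" of the camera in the world. Camera axes: x right, y down, z forward; pixel columns grow to the right and rows downward; lengths in m; the calibration is good to about 2 mm. A picture is of the moment at which its call begins. There is no depth.
- r.close_job(): hands the job in; it is judged then, once.
Trained networks look in the newest picture that a camera, given by its name, has taken for a name from the list of things; names that differ only in an ending like _2 or _b are one class to them, and where a whole thing is asked for, a point or a joint stands for the part that bears it (a point fixed in the world has none). Each returns a list of dicts, best first, with "score" (0 to 1); they miss things now and then, are a little off and sometimes report something else, mostly with a low value. They report only what shows in the picture. A call takes as long as a camera call. They do not tell look-alikes from the thing itself.
- r.outline_of(thing, camera): "mask" (384x512 bool, what is visible of it) and "bbox" ([centre column, centre row, width, height] in pixels, round what is visible of it).
The state is a dict: "time": time; "joint_positions": joint angles; "joint_vel": joint speeds; "joint_torque": joint torques, N m; "ee_pos": TCP position; "eef_rot": TCP orientation; "ft_force": force on the tool from outside, world axes, zero at the start; "torque": the same for the moment, N m; "width": finger opening in m; "grip_force": force on a finger pad.
Only numpy, scipy, OpenCV 4.12 (cv2) and the standard library are available. Lean on these libraries where they do the work, as an engineer would, in place of code of your own. Each camera call takes 0.05 s, during which the arm holds its last target. There are 200 camera calls.

## Working session

There is one attempt and no reset: what is moved stays moved. The work goes in short steps, Python scripts to look and compute and a shell command to move; the robot and the scene stay as the last step left them, time stands still between calls to the robot, and variables do not carry over. Pictures are saved under pics/ and viewed, at most 10 in all, crops included, and the job is handed in when it is done.

```bash
ls; mkdir -p pics; cat > h.py <<'E'
import numpy as np, cv2
from scipy.spatial.transform import Rotation as R
from bench import r
def cam(n):
    c=r.camera(n); c['img']=np.asarray(c['img']); return c
def rot(c):
    a=np.asarray(c['attitude'],float)
    return a if a.shape==(3,3) else R.from_quat(a).as_matrix()
def ray(c,u,v):
    d=rot(c)@np.linalg.solve(np.array(c['camera_matrix']),[u,v,1.]); return np.array(c['xyz']),d
def onz(c,u,v,z):
    o,d=ray(c,u,v); return o+d*(z-o[2])/d[2]
def proj(c,p):
    q=np.array(c['camera_matrix'])@(rot(c).T@(np.asarray(p,float)-np.array(c['xyz']))); return q[:2]/q[2]
def save(img,n,s=1):
    img=cv2.resize(img,None,fx=s,fy=s,interpolation=cv2.INTER_CUBIC); cv2.imwrite('pics/'+n,img[:,:,::-1])
E
python3 - <<'E'
from h import *
ims=[]
for n in ("scene","top"):
    c=cam(n); print(n,c['xyz'],c['attitude'],c['camera_matrix'])
    save(c['img'],n+'.png',1.5)
    for t in ("box_target","rack","stand","bookend","bookend_handle","box_a"):
        print(t,[(round(d['score'],2),np.round(d['bbox']).tolist()) for d in r.outline_of(t,n)][:6])
print(r.read_state())
E
```

```text
pics
scene [ 0.47577085 -0.43451978  1.38471481] [ 0.98119568 -0.09801284  0.01787153 -0.16531522] [[490.44704965   0.         251.31015276]
 [  0.         490.44704965 198.45211675]
 [  0.           0.           1.        ]]
box_target [(0.97, [279.0, 291.0, 40.0, 21.0])]
rack [(0.75, [268.0, 285.0, 78.0, 92.0])]
stand [(0.86, [238.0, 142.0, 58.0, 82.0])]
bookend [(0.87, [237.0, 154.0, 38.0, 44.0]), (0.18, [288.0, 363.0, 18.0, 18.0])]
bookend_handle [(0.77, [240.0, 154.0, 40.0, 45.0]), (0.32, [303.0, 169.0, 22.0, 24.0])]
box_a [(0.93, [280.0, 307.0, 46.0, 22.0]), (0.81, [277.0, 262.0, 42.0, 30.0]), (0.78, [276.0, 275.0, 43.0, 17.0]), (0.74, [274.0, 250.0, 42.0, 20.0]), (0.68, [188.0, 363.0, 29.0, 36.0]), (0.6, [244.0, 367.0, 25.0, 34.0])]
top [0.40674188 0.00174671 1.13301884] [-0.70402072  0.70754685 -0.04502324  0.04129383] [[352.75759976   0.         260.30236123]
 [  0.         352.75759976 199.57640596]
 [  0.           0.           1.        ]]
box_target [(0.92, [356.0, 181.0, 29.0, 42.0])]
rack [(0.77, [334.0, 192.0, 74.0, 76.0])]
stand [(0.79, [190.0, 193.0, 75.0, 46.0])]
b
[... 362 characters left out ...]
2458838,  0.33216551, -0.0646891 ,  1.46011528,  0.02162154,
        1.34989646, -0.08851842]), 'joint_vel': array([ 2.00955820e-04, -2.63385992e-04, -9.99027775e-05,  1.89896587e-03,
        1.74384931e-03, -1.06711211e-03, -1.99343263e-03]), 'joint_torque': array([ 4.31156859e-04, -6.22905564e+01,  2.50604533e-02, -3.90072012e+01,
       -6.12057466e-02,  3.14333034e-02,  2.54567925e-05]), 'ee_pos': array([0.225317  , 0.58299077, 0.23358975]), 'eef_rot': array([1.83370689e-01, 9.83043838e-01, 5.41219672e-05, 1.28474612e-05]), 'ft_force': array([ 0.69739703,  0.13448888, -0.04509669]), 'torque': array([-0.02767451, -0.00575206, -0.04945657]), 'grip_force': 0.0, 'width': 0.08720989403937081}
```

View pictures.

View pics/top.png

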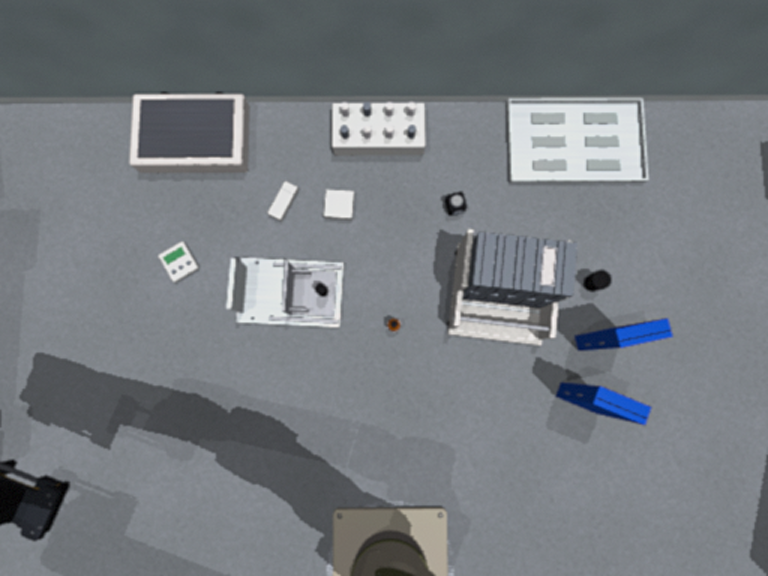

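View pics/scene.png

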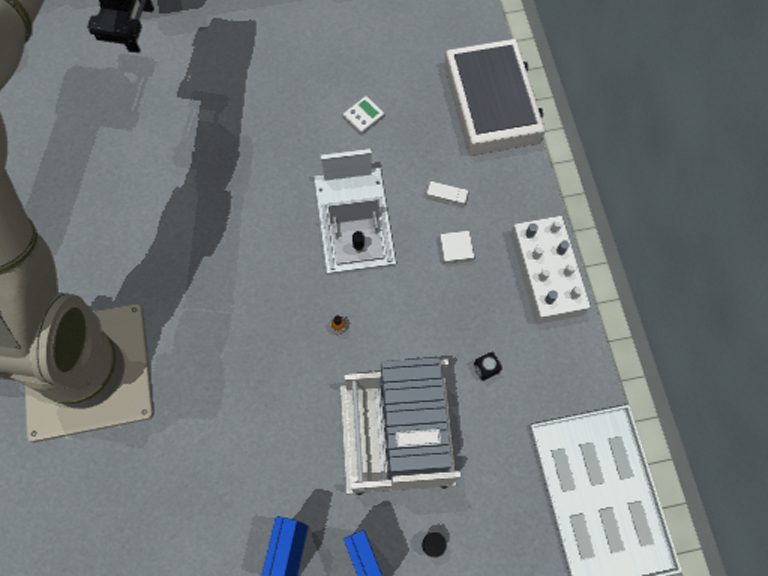

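Candidates for the target are five grey boxes in the rack (top view, 1.5x: x≈483–570, y≈265) and two blue look-alikes at (623,333) and (604,403), which are not meant. Only the box at top (549,265), scene (417,437) bears the white card: the fourth place. The stand is at top (285,292) with its end plate on the left (+y) and its handle at (321,289).

```bash
python3 - <<'E'
from h import *
c1=cam("scene");c2=cam("top")
a=c1['img'][232:332,218:318]; b=c2['img'][142:242,286:386]
save(np.hstack([a,b]),'rackcrop.png',4)
a=c1['img'][95:185,200:280]; b=c2['img'][165:225,145:235]
b=cv2.copyMakeBorder(b,0,30,0,0,cv2.BORDER_CONSTANT)
save(np.hstack([a,b]),'standcrop.png',4.6)
print(onz(c1,278,291.3,.224),onz(c2,366,176.7,.224))
print('handle',onz(c1,359/1.5,237/1.5,.092),onz(c2,321/1.5,287/1.5,.092))
E
```

```text
[ 0.57438346 -0.27909468  0.224     ] [ 0.57743031 -0.28071451  0.224     ]
handle [0.55876405 0.13193767 0.092     ] [0.55991681 0.1337504  0.092     ]
```

View pics/rackcrop.png

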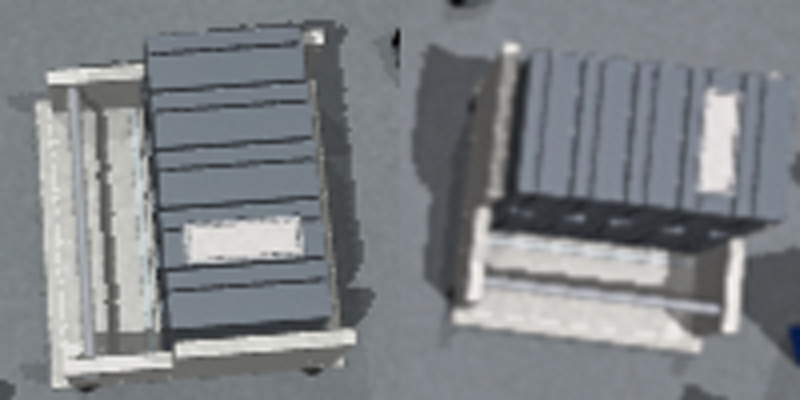

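View pics/standcrop.png

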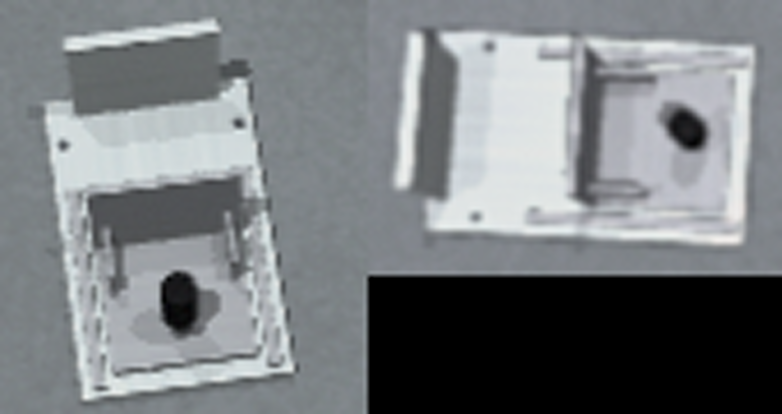

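```bash
cat >> h.py <<'E'
def fit(L,W):
    L=np.array(L,float);W=np.array(W,float);l=L-L.mean(0);w=W-W.mean(0)
    th=np.arctan2((l[:,0]*w[:,1]-l[:,1]*w[:,0]).sum(),(l*w).sum())
    M=np.array([[np.cos(th),-np.sin(th)],[np.sin(th),np.cos(th)]])
    return W.mean(0)-M@L.mean(0),th,np.round((W-(W.mean(0)+l@M.T))*1e3,1).tolist()
E
python3 - <<'E'
from h import *
c1=cam("scene");c2=cam("top")
S=lambda u,v,z:onz(c1,u,v,z)[:2]; T=lambda u,v,z:onz(c2,u,v,z)[:2]
L=[(-.048,.088),(-.048,-.088),(.048,.088),(.048,-.088)]
f=lambda u,v:(218+u/4,232+v/4); g=lambda u,v:(286+(u-400)/4,142+v/4)
print('rack S',fit(L,[S(*f(*p),.222) for p in [(147,36),(171,342),(303,25),(330,318)]]))
print('rack T',fit(L,[T(*g(*p),.222) for p in [(515,190),(775,222),(528,52),(788,75)]]))
# rail ends (middle axis) z .087, y about +-.089
f2=lambda u,v:(200+u/4.6,95+v/4.6); g2=lambda u,v:(145+(u-368)/4.6,165+v/4.6)
L=[(-.07,-.11),(.07,-.11),(-.07,.11),(.07,.11)]
print('stand S',fit(L,[S(*f2(*p),.012) for p in [(83,398),(293,372),(45,105),(245,78)]]))
print('stand T',fit(L[:3],[T(*g2(*p),.012) for p in [(743,243),(755,45),(428,232)]]))
E
```

```text
rack S (array([ 0.58086537, -0.24350567]), np.float64(-0.12264759102392099), [[1.3, 1.5], [-0.0, -4.8], [0.7, 1.2], [-2.0, 2.0]])
rack T (array([ 0.58100922, -0.23636593]), np.float64(-0.11471753065286573), [[1.0, -2.3], [-0.7, 3.3], [-2.1, -2.2], [1.8, 1.2]])
stand S (array([0.56189234, 0.20829561]), np.float64(-0.05700496317229439), [[1.0, 1.7], [-0.9, 0.5], [0.8, -1.8], [-0.9, -0.3]])
stand T (array([0.56051813, 0.20887121]), np.float64(-0.042963423492816816), [[0.5, 1.2], [-0.3, -0.3], [-0.2, -0.9]])
```

The crops confirm it: the box with the card at scene crop (243,240) and top crop (718,140) is fourth in the row. I'm moving above it.

```bash
python3 -m pendant '[[0,0,-0.0125,0.12],[0,0,-0.0125,0.12],[0,0,-0.0125,0.12],[0,0,-0.0125,0.12],[0,0,-0.0125,0.12],[0,0,-0.0125,0.12],[0,0,-0.0125,0.12],[0,0,-0.0125,0.12]]' 0; python3 -m pendant '[[0,0,-0.0125,0.12],[0,0,-0.0125,0.12],[0,0,-0.0125,0.119],[-0.035,0.0205,0,0],[-0.035,0.0205,0,0],[-0.035,0.0205,0,0],[-0.035,0.0205,0,0],[-0.035,0.0205,0,0]]'; python3 -m pendant '[[-0.035,0.0205,0,0],[-0.035,0.0205,0,0],[-0.035,0.0205,0,0],[-0.035,0.0205,0,0],[-0.035,0.0205,0,0],[-0.035,0.0205,0,0],[-0.035,0.0205,0,0],[-0.035,0.0205,0,0]]'
python3 -c "
from h import *
s=r.read_state();print(s['joint_positions'],R.from_quat(s['eef_rot']).as_matrix().round(3))"
```

```text
time: 1.57
ee_pos: [0.2253, 0.5829, 0.3342]
eef_rot: [0.619, 0.785, 0.0, -0.0]
ft_force: [0.2, -0.5, 0.3]
width: 0.0418
grip_force: 0.0
time: 2.23
ee_pos: [0.3071, 0.3953, 0.3711]
eef_rot: [0.747, 0.665, 0.0, -0.0]
ft_force: [1.1, 0.5, 0.7]
width: 0.0006
grip_force: 0.0
time: 2.9
ee_pos: [0.4372, 0.0979, 0.3713]
eef_rot: [0.747, 0.665, 0.001, -0.0]
ft_force: [1.6, 0.8, -0.4]
width: 0.0003
grip_force: 0.0
[-0.93202725 -0.15684266  0.53996344  1.67944228  0.07968975  1.59598673
 -0.51245009] [[ 0.117  0.993  0.001]
 [ 0.993 -0.117  0.001]
 [ 0.001  0.    -1.   ]]
```

```bash
python3 -m pendant '[[-0.0326,0.0206,0,0],[-0.0326,0.0206,0,0],[-0.0326,0.0206,0,0],[-0.0326,0.0206,0,0],[-0.0326,0.0206,0,0],[-0.0326,0.0206,0,0],[-0.0326,0.0206,0,0],[-0.0326,0.0206,0,0]]'; python3 -m pendant '[[-0.0326,0.0206,0,0],[-0.0326,0.0206,0,0],[-0.0326,0.0206,0,0],[0,0,0,0],[0,0,0,0],[0,0,0,0]]'
python3 - <<'E'
from h import *
c=cam("wrist");save(c['img'],'w1.png',1.5);print(c['xyz'],c['attitude'],rot(c).round(3))
for t in ("box_target","box_a"): print(t,[(round(d['score'],2),np.round(d['bbox']).tolist()) for d in r.outline_of(t,"wrist")][:6])
E
```

```text
time: 3.57
ee_pos: [0.571, -0.1795, 0.3712]
eef_rot: [0.747, 0.665, 0.0, 0.0]
ft_force: [0.9, 1.5, 1.6]
width: 0.0004
grip_force: 0.0
time: 4.07
ee_pos: [0.62, -0.2827, 0.3708]
eef_rot: [0.747, 0.664, -0.0, -0.0]
ft_force: [0.5, -0.4, 0.4]
width: 0.0005
grip_force: 0.0
[ 0.62968921 -0.20201625  0.52292872] [ 0.987008   -0.0578704  -0.00858139  0.14964152] [[ 0.993 -0.112 -0.034]
 [-0.117 -0.949 -0.294]
 [ 0.     0.296 -0.955]]
box_target [(0.64, [207.0, 180.0, 103.0, 38.0]), (0.33, [201.0, 122.0, 164.0, 197.0])]
box_a [(0.85, [143.0, 288.0, 79.0, 117.0]), (0.82, [202.0, 54.0, 119.0, 49.0]), (0.62, [208.0, 215.0, 99.0, 37.0]), (0.6, [204.0, 98.0, 117.0, 43.0]), (0.6, [54.0, 277.0, 103.0, 144.0])]
```

View pics/w1.png

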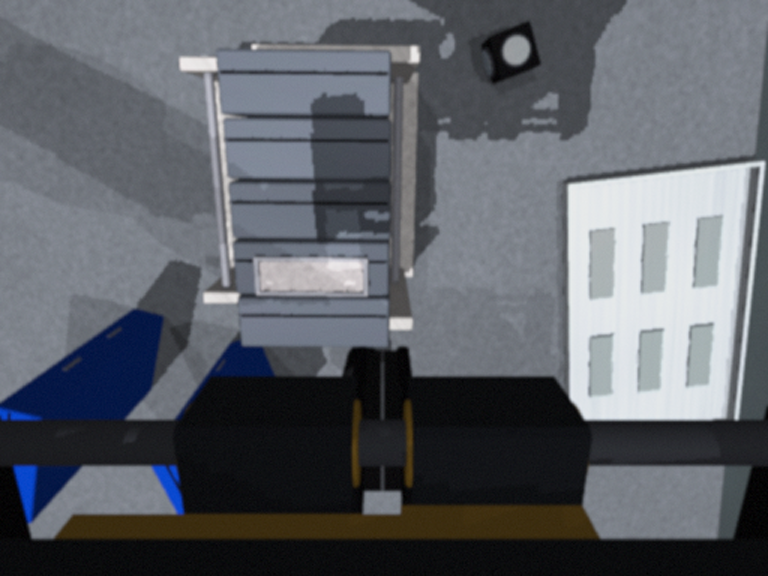

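```bash
python3 - <<'E'
from h import *
c=cam("wrist")
P=lambda u,v,z:onz(c,u/1.5,v/1.5,z)[:2]
W=[P(*p,.224) for p in [(255,256),(366,256),(369,297),(258,295)]]
print(fit([(-.035,.0125),(.035,.0125),(.035,-.0125),(-.035,-.0125)],W))
f,b=[P(237,240,.222),P(243,346,.222)],[P(389,237,.222),P(389,346,.222)]
print(f,b)
# row corners
L=[(-.048,.088),(.048,.088),(.048,-.088),(-.048,-.088)]
print(fit(L,[P(*p,.222) for p in [(218,51),(390,51),(389,346),(243,346)]]))
# rail ends
print('rail',P(208,75,.087),P(226,285,.087))
E
```

```text
(array([ 0.57786987, -0.27880235]), np.float64(-0.11922198453629311), [[0.7, 0.1], [-1.6, 0.7], [0.1, -0.8], [0.8, 0.1]])
[array([ 0.53571866, -0.25147414]), array([ 0.52574304, -0.32069229])] [array([ 0.62778308, -0.26019477]), array([ 0.61991603, -0.33156796])]
(array([ 0.58287031, -0.23924459]), np.float64(-0.1148903561449437), [[0.9, -0.7], [-1.0, -0.4], [-0.5, 0.6], [0.6, 0.5]])
rail [ 0.49729918 -0.13962396] [ 0.47571403 -0.3139377 ]
```

```bash
python3 -m pendant '[[0,0.02,0,0],[0,0.016,0,0],[0,0,0.035,0],[0,0,0.035,0],[0,0,0.035,0],[0,0,0.03,0],[0,0,0.02,0],[0,0,0,0]]'; python3 -m pendant '[[0,-0.004,0,0],[0,-0.004,0,0],[0,-0.004,0,0],[0,0,0,0]]'; python3 -m pendant '[[0,-0.003,0,0],[0,-0.003,0,0],[0,-0.003,0,0]]';python3 -m pendant '[[0,-0.003,0,0],[0,-0.003,0,0],[0,-0.003,0,0]]'
```

```text
time: 4.93
ee_pos: [0.6548, -0.2838, 0.2117]
eef_rot: [0.747, 0.665, -0.001, -0.003]
ft_force: [-0.2, 0.5, -0.2]
width: 0.0009
grip_force: 0.0
time: 5.27
ee_pos: [0.6436, -0.286, 0.2182]
eef_rot: [0.747, 0.664, 0.001, 0.001]
ft_force: [0.0, 0.8, 0.5]
width: 0.0002
grip_force: 0.0
time: 5.52
ee_pos: [0.6347, -0.2844, 0.2163]
eef_rot: [0.747, 0.665, 0.0, 0.0]
ft_force: [-1.3, 0.4, -0.0]
width: 0.0008
grip_force: 0.0
time: 5.77
ee_pos: [0.6259, -0.2833, 0.2162]
eef_rot: [0.747, 0.665, 0.0, 0.0]
ft_force: [0.6, 0.2, 0.7]
width: 0.0003
grip_force: 0.6
```

```bash
python3 -m pendant '[[0,-0.006,0,0],[0,-0.006,0,0],[0,-0.006,0,0],[0,-0.006,0,0],[0,-0.006,0,0],[0,-0.006,0,0],[0,-0.006,0,0],[0,0,0,0]]'
python3 - <<'E'
from h import *
c=cam("wrist");s=cam("scene")
im=np.hstack([cv2.resize(c['img'][100:292,60:316],(512,384),interpolation=3),cv2.resize(s['img'][232:332,218:318],(384,384),interpolation=3)])
save(im,'w2.png',.89)
E
```

```text
time: 6.43
ee_pos: [0.583, -0.2786, 0.2161]
eef_rot: [0.748, 0.664, 0.0, -0.0]
ft_force: [-0.4, -0.1, 0.6]
width: 0.0004
grip_force: 0.0
```

View pics/w2.png

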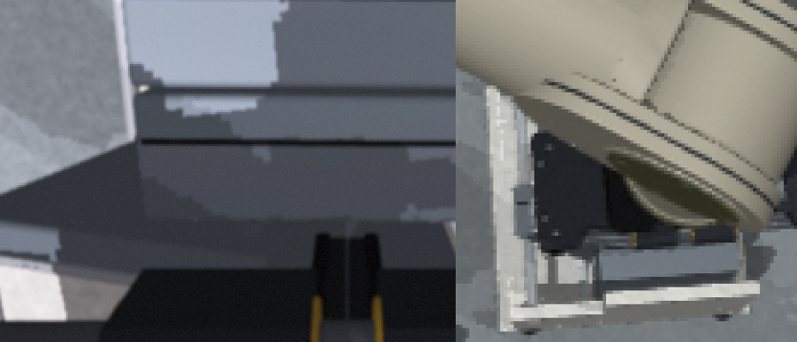

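```bash
python3 -m pendant '[[0,-0.005,0,0],[0,-0.005,0,0],[0,-0.005,0,0],[0,-0.005,0,0],[0,-0.004,0,0],[0,-0.004,0,0],[0,-0.003,0,0],[0,-0.003,0,0]]';python3 -m pendant '[[0,-0.003,0,0],[0,-0.003,0,0],[0,-0.003,0,0],[0,0,0,0]]'
python3 - <<'E'
from h import *
c=cam("wrist")
for cc in("wrist","top","scene"):
    cam(cc);print(cc,[(round(d['score'],2),np.round(d['bbox']).tolist()) for d in r.outline_of("box_target",cc)][:6])
E
```

```text
time: 7.2
ee_pos: [0.5502, -0.2743, 0.216]
eef_rot: [0.747, 0.665, 0.0, -0.0]
ft_force: [0.2, 0.6, 0.4]
width: 0.0005
grip_force: 0.0
time: 7.53
ee_pos: [0.5411, -0.2735, 0.2161]
eef_rot: [0.747, 0.664, 0.0, -0.0]
ft_force: [0.7, -0.5, 0.3]
width: 0.0003
grip_force: 0.0
wrist [(0.7, [162.0, 219.0, 237.0, 124.0])]
top [(0.78, [348.0, 207.0, 11.0, 19.0])]
scene [(0.48, [236.0, 299.0, 41.0, 21.0])]
```

```bash
python3 -m pendant '[[0,0.003,-0.02,0],[0,0,-0.035,0],[0,0,-0.025,0],[0,-0.033,0,0],[0,-0.034,0,0],[0,0,0,0],[0,0,0,0]]' 0.7
python3 - <<'E'
from h import *
c=cam("wrist"); t=cam("top")
print(r.read_state()['joint_positions'].round(2), r.read_state()['ee_pos'])
o=r.outline_of("box_target","wrist");print([(d['score'],d['bbox']) for d in o])
im=np.hstack([c['img'],cv2.resize(t['img'][160:260,290:390],(384,384),interpolation=3)])
save(im,'w3.png',.89)
E
```

```text
time: 8.47
ee_pos: [0.4769, -0.266, 0.2966]
eef_rot: [0.748, 0.664, 0.002, -0.0]
ft_force: [0.2, 0.7, 0.4]
width: 0.0393
grip_force: 0.0
[-0.47  0.18  1.03  1.61 -0.16  1.44  0.46] [ 0.47870282 -0.26535158  0.2962009 ]
[(0.75, [273.9, 188.2, 171.7, 90.7])]
```

View pics/w3.png

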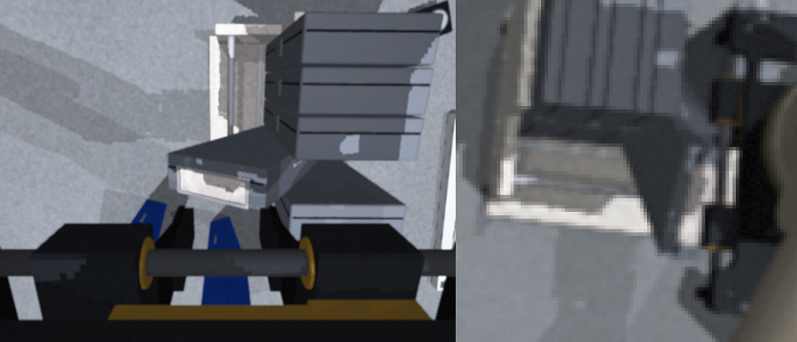

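```bash
python3 -m pendant '[[0,0,0,-0.12],[0,0,0,-0.12],[0,0,0,-0.12],[0,0,0,-0.12],[0,0,0,-0.12],[0,0,0,-0.12],[0,0,0,-0.12],[0,0,0,-0.12]]'; python3 -m pendant '[[0,0,0,-0.12],[0,0,0,-0.12],[0,0,0,-0.12],[0,0,0,-0.12],[0,0,0,-0.131],[0,0,0,0],[0,0,0,0]]'
python3 - <<'E'
from h import *
c=cam("wrist");I=c['img']
s=r.read_state();print(s['joint_positions'].round(2),s['ee_pos'],R.from_quat(s['eef_rot']).as_matrix().round(3))
o=r.outline_of("box_target","wrist");print([(d['score'],d['bbox']) for d in o])
ex=np.array([.9932,-.1168,0]);ey=np.array([.1168,.9932,0]);b=np.array([.578,-.278,0])
th=np.radians(30);u=np.array([-.5,.866]);d=np.array([.866,.5])
def W(dep,y,h): 
    q=np.array([-.052,.012])+d*dep+u*h; return b+ex*q[0]+ey*y+[0,0,q[1]]
for p in [(.013,.0125,.212),(.083,.0125,.212),(.083,-.0125,.212),(.013,-.0125,.212),(0,.017,.21),(.096,.017,.21),(.096,-.017,.21),(0,-.017,.21)]:
    q=proj(c,W(*p));print(p,q.round(1)); cv2.circle(I,tuple(int(v) for v in q),1,(255,0,0) if p[2]==.212 else (0,255,0),-1)
save(I,'w4.png',1.5)
E
```

```text
time: 9.28
ee_pos: [0.4788, -0.2659, 0.2955]
eef_rot: [0.353, 0.936, -0.001, -0.001]
ft_force: [-1.1, -1.1, 0.5]
width: 0.0612
grip_force: 0.0
time: 9.87
ee_pos: [0.4785, -0.266, 0.2956]
eef_rot: [0.063, 0.998, -0.0, -0.001]
ft_force: [0.3, 0.0, -0.2]
width: 0.061
grip_force: 0.0
[-0.32  0.15  0.84  1.61 -0.11  1.43  1.97] [ 0.47836897 -0.26601574  0.29561779] [[-0.992  0.127 -0.001]
 [ 0.127  0.992 -0.001]
 [ 0.001 -0.001 -1.   ]]
[]
(0.013, 0.0125, 0.212) [271.5 139.2]
(0.083, 0.0125, 0.212) [273.5 235.5]
(0.083, -0.0125, 0.212) [236.9 235.8]
(0.013, -0.0125, 0.212) [237.2 139.5]
(0, 0.017, 0.21) [277.1 123.7]
(0.096, 0.017, 0.21) [280.3 254.9]
(0.096, -0.017, 0.21) [230.4 255.3]
(0, -0.017, 0.21) [231.4 124.2]
```

View pics/w4.png

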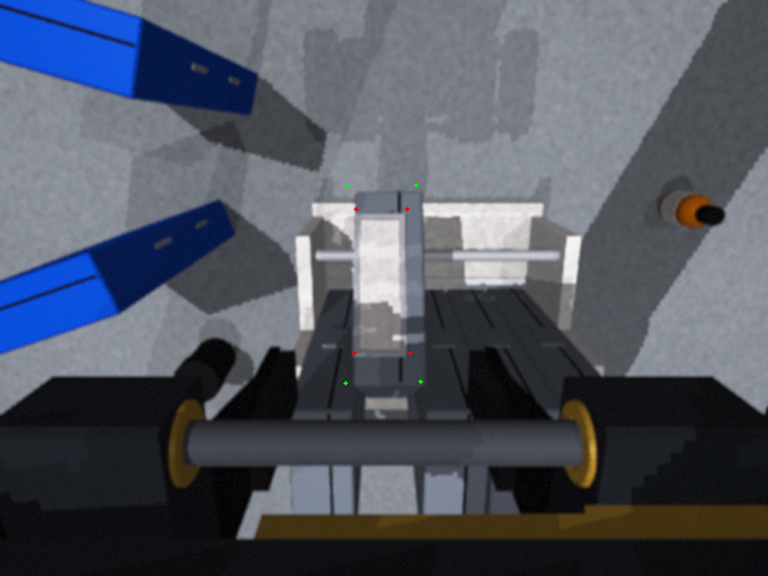

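The box leans on the rail with the card at (381,283) in the 1.5x picture. It sits about 4 mm to the -y side of the box's middle (box edges at 355 and 423), so I shift to the box centre and grasp.

```bash
python3 -m pendant '[[0.0026,0.0032,0.02,-0.01],[0,0,0.03,0],[0,0,0.025,0],[0,0,0.02,0],[0,0,0.0075,0],[0,0,0,0],[0,0,0,0]]'; python3 -m pendant '[[0,0,0,0],[0,0,0,0],[0,0,0,0],[0,0,0,0],[0,0,0,0],[0,0,0,0]]' 0.2 25
```

```text
time: 10.55
ee_pos: [0.4762, -0.2626, 0.1942]
eef_rot: [0.057, 0.998, -0.0, 0.0]
ft_force: [-0.4, -0.6, 0.6]
width: 0.0611
grip_force: 0.0
time: 11.05
ee_pos: [0.476, -0.2625, 0.1938]
eef_rot: [0.056, 0.998, 0.0, 0.0]
ft_force: [-1.1, 0.2, 1.2]
width: 0.0341
grip_force: 24.9
```

```bash
python3 -m pendant '[[0.003,0,-0.005,0],[0.005,0,-0.0087,0],[0.006,0,-0.0104,0],[0.006,0,-0.0104,0],[0.006,0,-0.0104,0],[0.006,0,-0.0104,0]]'; python3 -m pendant '[[0.006,0,-0.0104,0],[0.006,0,-0.0104,0],[0.006,0,-0.0104,0],[0.006,0,-0.0104,0],[0.006,0,-0.0104,0],[0.006,0,-0.0104,0],[0.006,0,-0.0104,0],[0.006,0,-0.0104,0]]'
```

```text
time: 11.55
ee_pos: [0.443, -0.2589, 0.2497]
eef_rot: [0.057, 0.998, 0.0, -0.0]
ft_force: [0.5, 0.4, -4.0]
width: 0.0338
grip_force: 24.9
time: 12.22
ee_pos: [0.3955, -0.2534, 0.333]
eef_rot: [0.056, 0.998, 0.0, -0.0]
ft_force: [0.1, -0.5, -2.9]
width: 0.034
grip_force: 24.9
```

```bash
cat >> h.py <<'E'
def tilt(c=None):
    "tilt of the held box from the card in the wrist picture"
    c=c or cam("wrist"); s=r.read_state(); M=R.from_quat(s['eef_rot']).as_matrix(); p=np.array(s['ee_pos'])
    im=c['img'].astype(int); m=np.zeros(im.shape[:2]); g=im.mean(2); sat=im.max(2)-im.min(2)
    b=((g>135)&(sat<40)).astype(np.uint8)
    best=[]
    for t in np.arange(-12,40,1.):
        th=np.radians(t); q=[]
        for d,y in [(.013,.0085),(.083,.0085),(.083,-.0165),(.013,-.0165)]:
            dd,hh=d-.0506,.212-.190
            rx=dd*np.cos(th)-hh*np.sin(th); z=dd*np.sin(th)+hh*np.cos(th)
            q.append(proj(c,p+M@np.array([-rx,y,-.008-z])))
        q=np.array(q); k=np.zeros_like(b); cv2.fillConvexPoly(k,q.round().astype(int),1)
        kk=cv2.dilate(k,np.ones((9,9)))-k
        best.append((g[k>0].mean()-g[kk>0].mean(),t,q.mean(0).round(0).tolist()))
    best.sort(reverse=True); return best[:4]
E
python3 - <<'E'
from h import *
print(tilt())
E
```

```text
[(np.float64(47.359110933017575), np.float64(39.0), [245.0, 261.0]), (np.float64(46.8989449438312), np.float64(38.0), [245.0, 262.0]), (np.float64(46.56226432309296), np.float64(37.0), [245.0, 262.0]), (np.float64(45.026725488812474), np.float64(23.0), [245.0, 270.0])]
```

```bash
python3 -m pendant '[[0,0,-0.015,0],[0,0,-0.015,0],[0,0,-0.01,0],[0,0,0,0],[0,0,0,0],[0,0,0,0]]' - 10
python3 - <<'E'
from h import *
w=cam("wrist");s=cam("scene");t=cam("top");p=r.read_state()['ee_pos']
def crop(c,n=120):
    u,v=proj(c,p-[0,0,.06]); u=int(np.clip(u-n/2,0,512-n));v=int(np.clip(v-n/2,0,384-n));print(u,v)
    return cv2.resize(c['img'][v:v+n,u:u+n],(400,400),interpolation=3)
W=cv2.resize(w['img'],(400,300)); W=np.vstack([W,np.zeros((100,400,3),np.uint8)])
save(np.hstack([crop(s),W]),'h1.png')
T=crop(t); save(T,'h1t.png')
for c in("scene","top","wrist"): print(c,[(round(d['score'],2),np.round(d['bbox']).tolist()) for d in r.outline_of("box_target",c)])
E
```

```text
time: 12.77
ee_pos: [0.3962, -0.2533, 0.3712]
eef_rot: [0.056, 0.998, 0.0, -0.001]
ft_force: [-0.1, -0.5, -4.7]
width: 0.0338
grip_force: 10.0
137 229
308 186
scene [(0.67, [232.0, 287.0, 50.0, 32.0])]
top [(0.72, [371.0, 233.0, 37.0, 74.0])]
wrist [(0.94, [254.0, 252.0, 81.0, 186.0])]
```

View pics/h1.png

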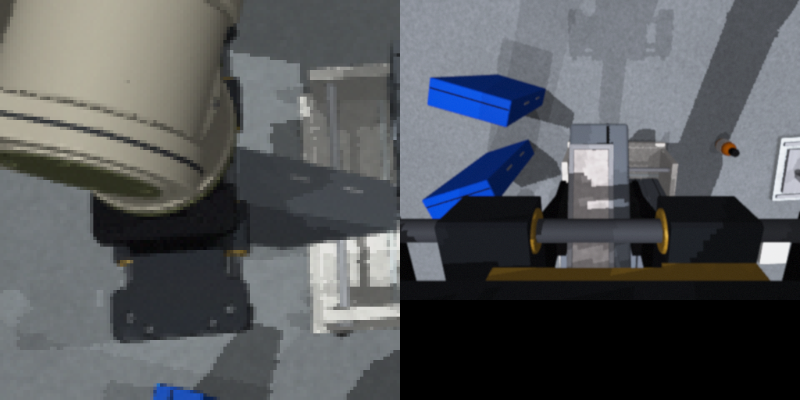

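```bash
cat >> h.py <<'E'
def edge(c,t,d,h,y=0):
    s=r.read_state(); M=R.from_quat(s['eef_rot']).as_matrix(); th=np.radians(t); dd,hh=d-.0506,h-.190
    rx=dd*np.cos(th)-hh*np.sin(th); z=dd*np.sin(th)+hh*np.cos(th)
    return proj(c,np.array(s['ee_pos'])+M@np.array([-rx,y,-.008-z]))
E
python3 - <<'E'
from h import *
c=cam("wrist")
for t in (0,5,10,15,20,25,30,35): print(t,edge(c,t,0,.21).round(0),edge(c,t,.013,.212,-.004).round(0),edge(c,t,0,0).round(0),edge(c,t,.096,0).round(0))
g=c['img'].mean(2); print(g[145:225:3,255].round(0)); print(g[145:225:3,243].round(0))
E
```

```text
0 [256. 175.] [246. 209.] [255. 122.] [255. 214.]
5 [256. 168.] [246. 202.] [255. 139.] [255. 230.]
10 [256. 163.] [246. 195.] [255. 155.] [255. 246.]
15 [256. 159.] [246. 190.] [255. 171.] [255. 263.]
20 [256. 156.] [247. 186.] [255. 187.] [255. 279.]
25 [256. 154.] [247. 182.] [255. 203.] [255. 296.]
30 [256. 153.] [247. 179.] [255. 219.] [255. 314.]
35 [256. 153.] [247. 177.] [255. 235.] [255. 332.]
[132. 134. 146. 137. 124. 108. 123. 124. 123. 124. 122. 124. 117. 118.
 186. 169. 224. 225. 225. 227. 224. 229. 227. 224. 219. 219. 224.]
[150. 150. 155. 149. 132. 101. 110. 115. 122. 123. 120. 116. 122. 130.
 183. 169. 223. 227. 222. 217. 221. 224. 229. 228. 225. 225. 225.]
```

```bash
cat >> h.py <<'E'
def meas():
    c=cam("wrist"); g=c['img'].mean(2)[:,240:252].mean(1); k=next(v for v in range(150,235) if g[v]>165)
    T=np.arange(-15,36,.5); rows=[edge(c,t,.013,.212,-.004)[1] for t in T]; i=int(np.argmin(abs(np.array(rows)-k)))
    print('card row',k,'tilt',T[i], 'top edge pred',edge(c,T[i],0,.21).round(0)); return T[i]
E
python3 -c "
from h import *
meas()"
python3 -m pendant '[[0,0,0,0],[0,0,0,0],[0,0,0,0],[0,0,0,0]]' - 8
python3 -c "
from h import *
meas()"
```

```text
card row 186 tilt 19.5 top edge pred [256. 156.]
time: 13.5
ee_pos: [0.3964, -0.2534, 0.372]
eef_rot: [0.056, 0.998, 0.0, 0.0]
ft_force: [-0.7, 0.3, -3.6]
width: 0.0336
grip_force: 8.0
card row 186 tilt 19.5 top edge pred [256. 156.]
```

```bash
python3 -m pendant '[[0,0,0,-0.067],[-0.002,0.010,0,0],[-0.004,0.02,0,0],[-0.004,0.029,0,0],[-0.004,0.029,0,0],[-0.004,0.029,0,0],[-0.004,0.029,0,0],[-0.004,0.029,0,0]]' - 15; python3 -m pendant '[[-0.004,0.029,0,0],[-0.004,0.029,0,0],[-0.004,0.029,0,0],[-0.004,0.029,0,0],[-0.004,0.029,0,0],[-0.004,0.029,0,0],[-0.004,0.029,0,0],[-0.004,0.029,0,0]]'; python3 -m pendant '[[-0.004,0.029,0,0],[-0.004,0.029,0,0],[-0.004,0.029,0,0],[-0.004,0.029,0,0],[-0.002,0.012,0,0],[-0.002,0.007,0,0],[0,0,0,0],[0,0,0,0]]'
python3 - <<'E'
from h import *
s=r.read_state();print(s['joint_positions'].round(2),s['ee_pos'],R.from_quat(s['eef_rot']).as_matrix().round(3)[:2]);meas()
c=cam("wrist");save(c['img'],'s1.png',1.5)
for n in ("wrist","top","scene"):
    cam(n)
    for t in ("stand","bookend","box_target"): print(n,t,[(round(d['score'],2),np.round(d['bbox']).tolist()) for d in r.outline_of(t,n)][:3])
E
```

```text
time: 14.22
ee_pos: [0.4303, -0.0784, 0.3721]
eef_rot: [0.023, 1.0, 0.0, 0.0]
ft_force: [1.4, -0.9, -3.4]
width: 0.0341
grip_force: 15.0
time: 14.88
ee_pos: [0.473, 0.1521, 0.3719]
eef_rot: [0.023, 1.0, 0.0, -0.0]
ft_force: [0.6, -0.1, -2.9]
width: 0.0337
grip_force: 15.0
time: 15.55
ee_pos: [0.4994, 0.2833, 0.372]
eef_rot: [0.023, 1.0, -0.0, 0.0]
ft_force: [0.6, -0.8, -3.9]
width: 0.0341
grip_force: 15.0
[-0.78  0.18  0.22  1.37 -0.04  1.6   0.96] [0.49941296 0.28333317 0.37201312] [[-0.999  0.047  0.   ]
 [ 0.047  0.999 -0.001]]
card row 150 tilt 35.5 top edge pred [255. 153.]
wrist stand []
wrist bookend [(0.68, [175.0, 196.0, 73.0, 83.0])]
wrist box_target [(0.56, [255.0, 250.0, 78.0, 182.0])]
top stand [(0.96, [194.0, 194.0, 69.0, 48.0])]
top bookend [(0.57, [207.0, 193.0, 35.0, 41.0])]
top box_target [(0.95, [140.0, 191.0, 39.0, 63.0])]
scene stand [(0.64, [239.0, 141.0, 56.0, 82.0])]
scene bookend [(0.67, [234.0, 154.0, 41.0, 45.0])]
scene box_target [(0.91, [217.0, 72.0, 72.0, 55.0])]
```

```bash
python3 - <<'E'
from h import *
for n in("top","scene"):
    c=cam(n);o=r.outline_of("box_target",n)[0]['mask'];v,u=np.nonzero(o);print(n,'cols',u.min(),u.max(),'rows',v.min(),v.max())
    for t in (10,15,20,25,30):
        print(t,[[k]+[edge(c,t,d,h,y).round(0).tolist() for y in(-.017,.017)] for k,d,h in(('bf',0,0),('bb',.096,0),('tf',0,.21),('tb',.096,.21))])
t=cam("top");s=cam("scene");a=t['img'][130:240,90:200];b=s['img'][20:130,160:270]
save(np.hstack([cv2.resize(x,(400,400),interpolation=3) for x in(a,b)]),'h2.png')
E
```

```text
top cols 118 159 rows 158 224
10 [['bf', [159.0, 215.0], [147.0, 215.0]], ['bb', [160.0, 180.0], [148.0, 179.0]], ['tf', [131.0, 225.0], [114.0, 225.0]], ['tb', [132.0, 179.0], [115.0, 179.0]]]
15 [['bf', [160.0, 209.0], [147.0, 209.0]], ['bb', [160.0, 174.0], [147.0, 173.0]], ['tf', [131.0, 226.0], [115.0, 225.0]], ['tb', [131.0, 180.0], [114.0, 180.0]]]
20 [['bf', [160.0, 203.0], [148.0, 202.0]], ['bb', [159.0, 167.0], [147.0, 167.0]], ['tf', [132.0, 226.0], [116.0, 225.0]], ['tb', [130.0, 181.0], [114.0, 181.0]]]
25 [['bf', [161.0, 196.0], [148.0, 196.0]], ['bb', [159.0, 162.0], [146.0, 161.0]], ['tf', [133.0, 226.0], [117.0, 225.0]], ['tb', [130.0, 183.0], [113.0, 182.0]]]
30 [['bf', [161.0, 190.0], [148.0, 190.0]], ['bb', [158.0, 156.0], [145.0, 155.0]], ['tf', [134.0, 226.0], [118.0, 225.0]], ['tb', [129.0, 184.0], [112.0, 183.0]]]
scene cols 179 253 rows 46 101
10 [['bf', [202.0, 105.0], [200.0, 95.0]], ['bb', [236.0, 98.0], [234.0, 87.0]], ['tf', [179.0, 63.0], [177.0, 51.0]], ['tb', [218.0, 54.0], [216.0, 42.0]]]
15 [['bf', [208.0, 105.0], [207.0, 94.0]], ['bb', [241.0, 95.0], [239.0, 85.0]], ['tf', [179.0, 64.0], [177.0, 52.0]], ['tb', [217.0, 53.0], [215.0, 41.0]]]
20 [['bf', [214.0, 104.0], [213.0, 93.0]], ['bb', [246.0, 93.0], [244.0, 82.0]], ['tf', [179.0, 66.0], [177.0, 54.0]], ['tb', [215.0, 52.0], [213.0, 40.0]]]
25 [['bf', [220.0, 102.0], [219.0, 92.0]], ['bb', [251.0, 90.0], [249.0, 80.0]], ['tf', [179.0, 67.0], [177.0, 55.0]], ['tb', [214.0, 52.0], [212.0, 40.0]]]
30 [['bf', [226.0, 101.0], [224.0, 90.0]], ['bb', [256.0, 88.0], [254.0, 77.0]], ['tf', [179.0, 68.0], [178.0, 56.0]], ['tb', [212.0, 51.0], [210.0, 39.0]]]
```

View pics/h2.png

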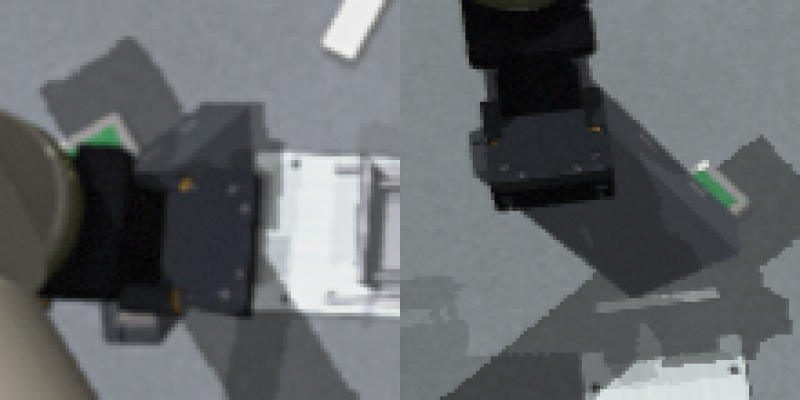

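The box hangs tilted about 27° (foot back edge at top crop (235,103), scene crop (735,250)), clear of everything. I'll lower its front foot edge onto the base and swing it upright about that edge.

```bash
python3 -m pendant '[[0.0125,0,0.01,0],[0.013,0,0.025,0],[0,0,0.03,0],[0,0,0.03,0],[0,0,0.03,0],[0,0,0.025,0],[0,0,0.015,0],[0,0,0,0]]'; python3 -m pendant '[[0,0,0.002,0],[0,0,0.002,0],[0,0,0,0],[0,0,0,0]]';  python3 -m pendant '[[0,0,0.002,0],[0,0,0,0],[0,0,0,0]]'; python3 -m pendant '[[0,0,0.002,0],[0,0,0,0],[0,0,0,0]]'
```

```text
time: 17.22
ee_pos: [0.472, 0.2846, 0.2035]
eef_rot: [0.023, 1.0, -0.002, -0.002]
ft_force: [-0.3, 0.6, -3.0]
width: 0.034
grip_force: 15.0
time: 17.55
ee_pos: [0.4741, 0.2859, 0.2042]
eef_rot: [0.023, 1.0, 0.001, 0.001]
ft_force: [-0.7, 0.5, -3.0]
width: 0.0339
grip_force: 15.0
time: 17.8
ee_pos: [0.4736, 0.2857, 0.2012]
eef_rot: [0.023, 1.0, 0.0, 0.0]
ft_force: [0.2, 0.0, -2.9]
width: 0.0336
grip_force: 15.0
time: 18.05
ee_pos: [0.4735, 0.2856, 0.1989]
eef_rot: [0.023, 1.0, -0.0, -0.0]
ft_force: [0.5, 0.0, -3.3]
width: 0.0341
grip_force: 15.0
```

```bash
for i in 1; do python3 -m pendant '[[0,0,0.002,0],[0,0,0,0],[0,0,0,0]]';  python3 -m pendant '[[0,0,0.0015,0],[0,0,0,0],[0,0,0,0]]'; python3 -m pendant '[[0,0,0.0015,0],[0,0,0,0],[0,0,0,0]]'; done
```

```text
time: 18.3
ee_pos: [0.4737, 0.2857, 0.1973]
eef_rot: [0.023, 1.0, 0.0, 0.0]
ft_force: [-0.0, -0.8, -0.5]
width: 0.0342
grip_force: 15.0
time: 18.55
ee_pos: [0.474, 0.286, 0.197]
eef_rot: [0.023, 1.0, 0.001, 0.001]
ft_force: [-3.4, -1.5, 8.1]
width: 0.034
grip_force: 15.0
time: 18.8
ee_pos: [0.4745, 0.2864, 0.1967]
eef_rot: [0.023, 1.0, 0.001, 0.001]
ft_force: [-3.7, -1.1, 15.0]
width: 0.0336
grip_force: 15.0
```

```bash
python3 -m pendant '[[-0.0047,0,-0.0024,0],[-0.0047,0,-0.0009,0],[-0.0047,0,-0.0007,0],[-0.0047,0,-0.0007,0],[-0.0047,0,-0.0005,0],[-0.0047,0,-0.0004,0]]' - 8; python3 -m pendant '[[-0.0047,0,-0.0003,0],[-0.0047,0,-0.0002,0],[-0.0047,0,-0.0001,0],[-0.0047,0,0,0],[0,0,0,0]]'
python3 - <<'E'
from h import *
for n in("top","scene"):
    c=cam(n);o=r.outline_of("box_target",n)
    if not o: continue
    v,u=np.nonzero(o[0]['mask']);print(n,'cols',u.min(),u.max(),'rows',v.min(),v.max())
    for t in (5,10,15,20,25,30):
        print(t,[[k]+[edge(c,t,d,h,y).round(0).tolist() for y in(-.017,.017)] for k,d,h in(('bf',0,0),('bb',.096,0),('tf',0,.21),('tb',.096,.21))])
E
```

```text
time: 19.3
ee_pos: [0.5027, 0.2845, 0.2004]
eef_rot: [0.023, 1.0, 0.0, 0.001]
ft_force: [-1.5, -0.4, 5.3]
width: 0.0338
grip_force: 8.0
time: 19.72
ee_pos: [0.5217, 0.2834, 0.2003]
eef_rot: [0.023, 1.0, 0.0, 0.0]
ft_force: [-0.5, 0.8, 5.0]
width: 0.0341
grip_force: 8.0
top cols 144 173 rows 179 218
5 [['bf', [174.0, 218.0], [164.0, 218.0]], ['bb', [176.0, 188.0], [165.0, 187.0]], ['tf', [155.0, 219.0], [142.0, 219.0]], ['tb', [157.0, 182.0], [143.0, 182.0]]]
10 [['bf', [175.0, 213.0], [164.0, 212.0]], ['bb', [176.0, 182.0], [165.0, 182.0]], ['tf', [155.0, 220.0], [142.0, 219.0]], ['tb', [156.0, 183.0], [143.0, 182.0]]]
15 [['bf', [175.0, 207.0], [165.0, 207.0]], ['bb', [176.0, 177.0], [165.0, 177.0]], ['tf', [156.0, 220.0], [143.0, 220.0]], ['tb', [156.0, 184.0], [142.0, 183.0]]]
20 [['bf', [176.0, 202.0], [165.0, 202.0]], ['bb', [175.0, 172.0], [164.0, 172.0]], ['tf', [156.0, 221.0], [143.0, 220.0]], ['tb', [155.0, 185.0], [142.0, 184.0]]]
25 [['bf', [176.0, 197.0], [165.0, 196.0]], ['bb', [175.0, 167.0], [164.0, 167.0]], ['tf', [157.0, 221.0], [144.0, 220.0]], ['tb', [155.0, 186.0]
[... 476 characters left out ...]
], [194.0, 89.0]], ['tb', [230.0, 92.0], [228.0, 81.0]]]
15 [['bf', [219.0, 132.0], [218.0, 122.0]], ['bb', [249.0, 124.0], [247.0, 114.0]], ['tf', [195.0, 100.0], [194.0, 90.0]], ['tb', [229.0, 91.0], [227.0, 80.0]]]
20 [['bf', [225.0, 131.0], [223.0, 121.0]], ['bb', [254.0, 122.0], [252.0, 112.0]], ['tf', [195.0, 101.0], [194.0, 91.0]], ['tb', [228.0, 90.0], [226.0, 80.0]]]
25 [['bf', [230.0, 130.0], [229.0, 120.0]], ['bb', [258.0, 120.0], [256.0, 110.0]], ['tf', [195.0, 102.0], [194.0, 91.0]], ['tb', [226.0, 90.0], [225.0, 79.0]]]
30 [['bf', [236.0, 129.0], [234.0, 119.0]], ['bb', [262.0, 117.0], [261.0, 108.0]], ['tf', [196.0, 103.0], [194.0, 92.0]], ['tb', [225.0, 90.0], [223.0, 79.0]]]
```

```bash
python3 -m pendant '[[-0.0047,0,0.0002,0],[-0.0047,0,0.0003,0],[-0.0047,0,0.0004,0],[-0.0047,0,0.0004,0],[-0.0047,0,0.0006,0],[-0.0047,0,0.0007,0],[0,0,0,0]]'; python3 -m pendant '[[-0.0046,0,0.0009,0],[-0.0046,0,0.0009,0],[-0.0045,0,0.0011,0],[-0.0045,0,0.0011,0],[0,0,0,0],[0,0,0,0]]'
python3 - <<'E'
from h import *
for n in("top","scene"):
    c=cam(n);o=r.outline_of("box_target",n)
    if not o: continue
    v,u=np.nonzero(o[0]['mask']);print(n,'cols',u.min(),u.max(),'rows',v.min(),v.max())
    for t in (-6,-3,0,3,6):
        print(t,[[k]+[edge(c,t,d,h,y).round(0).tolist() for y in(-.017,.017)] for k,d,h in(('bf',0,0),('bb',.096,0),('tf',0,.21),('tb',.096,.21))])
E
```

```text
time: 20.5
ee_pos: [0.5495, 0.282, 0.1971]
eef_rot: [0.023, 1.0, -0.0, -0.0]
ft_force: [1.3, 0.8, 2.1]
width: 0.0339
grip_force: 8.0
time: 21.0
ee_pos: [0.5673, 0.2814, 0.1938]
eef_rot: [0.023, 1.0, 0.0, 0.0]
ft_force: [-0.6, 1.3, 2.1]
width: 0.034
grip_force: 8.0
top cols 145 176 rows 192 208
-6 [['bf', [174.0, 215.0], [164.0, 214.0]], ['bb', [177.0, 186.0], [167.0, 185.0]], ['tf', [156.0, 200.0], [143.0, 199.0]], ['tb', [160.0, 165.0], [147.0, 164.0]]]
-3 [['bf', [175.0, 212.0], [164.0, 211.0]], ['bb', [177.0, 182.0], [167.0, 182.0]], ['tf', [156.0, 201.0], [143.0, 200.0]], ['tb', [159.0, 165.0], [147.0, 164.0]]]
0 [['bf', [175.0, 209.0], [165.0, 208.0]], ['bb', [177.0, 179.0], [167.0, 179.0]], ['tf', [156.0, 201.0], [143.0, 201.0]], ['tb', [159.0, 165.0], [146.0, 164.0]]]
3 [['bf', [176.0, 206.0], [165.0, 205.0]], ['bb', [177.0, 176.0], [167.0, 176.0]], ['tf', [157.0, 202.0], [144.0, 201.0]], ['tb', [159.0, 165.0], [146.0, 165.0]]]
6 [['bf', [176.0, 203.0], [165.0, 202.0]], ['bb', [177.0, 173.0], [167.0, 172.0]], ['tf', [157.0, 202.0], [144.0, 202.0]], ['tb', [159.0, 165.0], [146.0, 165.0]]]
scene cols 213 248 rows 82 131
-6 [['bf', [212.0, 132.0], [210.0, 122.0]], ['bb', [242.0, 129.0], [241.0, 120.0]], ['tf', [214.0, 95.0], [212.0, 85.0]], ['tb', [249.0, 93.0], [247.0, 82.0]]]
-3 [['bf', [215.0, 132.0], [213.0, 122.0]], ['bb', [245.0, 129.0], [244.0, 119.0]], ['tf', [214.0, 96.0], [212.0, 85.0]], ['tb', [249.0, 92.0], [247.0, 82.0]]]
0 [['bf', [218.0, 132.0], [217.0, 122.0]], ['bb', [249.0, 128.0], [247.0, 118.0]], ['tf', [213.0, 97.0], [212.0, 86.0]], ['tb', [248.0, 92.0], [246.0, 81.0]]]
3 [['bf', [221.0, 132.0], [220.0, 122.0]], ['bb', [252.0, 127.0], [250.0, 117.0]], ['tf', [213.0, 97.0], [211.0, 86.0]], ['tb', [248.0, 91.0], [246.0, 81.0]]]
6 [['bf', [224.0, 132.0], [223.0, 122.0]], ['bb', [255.0, 126.0], [253.0, 116.0]], ['tf', [213.0, 98.0], [211.0, 87.0]], ['tb', [247.0, 91.0], [246.0, 80.0]]]
```

```bash
python3 -m pendant '[[0,0,0.001,0],[0,0,0.001,0],[0,0,0.001,0],[0,0,0,0],[0,0,0,0]]' - 6; python3 -m pendant '[[0,0,-0.001,0],[0,0,0,0],[0,0,0,0]]' 0.43 3; python3 -m pendant '[[0,0,0,0],[0,0,0,0],[0,0,0,0],[0,0,0,0]]' 0.65; python3 -m pendant '[[0,0,-0.03,0],[0,0,-0.04,0],[0,0,-0.04,0],[0,0,-0.04,0],[0,0,-0.02,0],[0,0,0,0],[0,0,0,0]]'
python3 - <<'E'
from h import *
s=r.read_state();print(s['joint_positions'].round(2))
for n in("top","scene","wrist"):
    c=cam(n);o=r.outline_of("box_target",n)
    for d in o: 
        v,u=np.nonzero(d['mask']);print(n,round(d['score'],2),'cols',u.min(),u.max(),'rows',v.min(),v.max())
c=cam("wrist");g=c['img'].mean(2)
m=cv2.inRange(g.astype(np.float32),190,256)
nn,l,st,ct=cv2.connectedComponentsWithStats(m)
for i in np.argsort(-st[1:,4])[:6]+1: print(st[i],ct[i].round(1))
ex=np.array([.9988,-.05,0]);ey=np.array([.05,.9988,0]);b=np.array([.561,.2085,0])
for k in [(x,.0731+y,z) for z in(.012,.222) for x in(-.048,.048) for y in(.017,-.017)]:
    p=b+ex*k[0]+ey*k[1]+[0,0,k[2]]
    print(np.round(k,3),[proj(cam(n),p).round(0).tolist() for n in("top","scene","wrist")])
E
```

```text
time: 21.62
ee_pos: [0.5669, 0.2814, 0.1913]
eef_rot: [0.023, 1.0, 0.0, 0.0]
ft_force: [-2.5, -1.3, 7.8]
width: 0.0339
grip_force: 6.0
time: 21.87
ee_pos: [0.5668, 0.2812, 0.1912]
eef_rot: [0.023, 1.0, -0.0, -0.0]
ft_force: [-0.4, 0.4, 0.1]
width: 0.0372
grip_force: 0.0
time: 22.2
ee_pos: [0.5669, 0.2813, 0.1915]
eef_rot: [0.023, 1.0, -0.0, -0.0]
ft_force: [-1.6, -0.2, -0.6]
width: 0.0533
grip_force: 0.0
time: 22.78
ee_pos: [0.5673, 0.2815, 0.3629]
eef_rot: [0.023, 1.0, 0.001, 0.001]
ft_force: [0.2, -0.0, -0.2]
width: 0.0566
grip_force: 0.0
[-0.71  0.32  0.25  1.22 -0.08  1.61  1.05]
top 0.86 cols 144 177 rows 171 208
top 0.24 cols 180 197 rows 122 146
scene 0.55 cols 213 248 rows 82 131
wrist 0.61 cols 236 274 rows 113 232
[ 130   97  115   84 2209] [202.5 125.9]
[351 156  43  39 663] [370.6 174.1]
[215 245  32  34 617] [230.6 262.7]
[142 250  29  28 452] [152.8 259.6]
[283 314  39  28 446] [294.9 323.6]
[239 172  15  27 194] [244.9 188.3]
[-0.048  0.09   0.012] [[165.0, 208.0], [217.0, 122.0], [267.0, 111.0]]
[-0.048  0.056  0.012] [[175.0, 209.0], [218.0, 132.0], [243.0, 111.0]]
[0.048 0.09  0.012] [[167.0, 179.0], [247.0, 118.0], [266.0, 175.0]]
[0.048 0.056 0.012] [[177.0, 179.0], [249.0, 128.0], [244.0, 175.0]]
[-0.048  0.09   0.222] [[143.0, 201.0], [212.0, 86.0], [275.0, 127.0]]
[-0.048  0.056  0.222] [[156.0, 201.0], [213.0, 96.0], [236.0, 127.0]]
[0.048 0.09  0.222] [[146.0, 164.0], [247.0, 81.0], [273.0, 230.0]]
[0.048 0.056 0.222] [[159.0, 165.0], [248.0, 92.0], [237.0, 230.0]]
```

The masks match the predicted pose to a pixel, so the box stands upright in the stand. Next is the bookend: I'll close the fingers, turn them clear of the box and go behind the handle.

```bash
python3 -m pendant '[[0.0013,-0.0365,0,0],[0.0013,-0.0365,0,0],[0.0013,-0.0365,0,0],[0.0013,-0.0365,0,0],[0.0012,-0.0366,0,0],[0,0,0,-0.12],[0,0,0,-0.12],[0,0,0,-0.12]]' 0; python3 -m pendant '[[0,0,0,-0.12],[0,0,0,-0.12],[0,0,0,-0.12],[0,0,0,-0.12],[0,0,0,-0.12],[0,0,0,-0.12],[0,0,0,0]]'
python3 - <<'E'
from h import *
s=r.read_state();print(s['joint_positions'].round(2),R.from_quat(s['eef_rot']).as_matrix().round(3)[:2])
for n in("top","scene","wrist"):
    c=cam(n)
    for d in r.outline_of("bookend_handle",n)[:2]:
        v,u=np.nonzero(d['mask']); b=d['mask']&(c['img'].max(2)<45); vv,uu=np.nonzero(b)
        print(n,round(d['score'],2),d['bbox'],len(uu), uu.mean() if len(uu) else 0, vv.mean() if len(vv) else 0, onz(c,uu.mean(),vv.mean(),.08) if len(uu) else '')
E
```

```text
time: 25.0
ee_pos: [0.5521, 0.0984, 0.362]
eef_rot: [-0.159, 0.987, 0.0, 0.0]
ft_force: [0.3, -0.1, -0.4]
width: 0.0112
grip_force: 0.0
time: 25.58
ee_pos: [0.5522, 0.0992, 0.3617]
eef_rot: [-0.497, 0.868, 0.0, 0.0]
ft_force: [0.2, 0.7, -0.1]
width: 0.0008
grip_force: 0.0
[-0.48  0.15  0.26  1.43 -0.04  1.57  2.38] [[-0.506 -0.862  0.   ]
 [-0.862  0.506  0.   ]]
scene 0.69 [236.9, 152.8, 36.2, 42.7] 74 238.47297297297297 160.05405405405406 [0.55585969 0.13132637 0.08      ]
scene 0.54 [266.9, 282.6, 79.9, 92.6] 1 239.0 329.0 [ 0.46723883 -0.33418392  0.08      ]
wrist 0.56 [277.9, 190.3, 90.9, 95.4] 286 264.2692307692308 179.12937062937064 [0.55850619 0.13420967 0.08      ]
```

```bash
python3 -m pendant '[[0,0,0.03,0],[0,0,0.04,0],[0,0,0.04,0],[0,0,0.04,0],[0,0,0.04,0],[0,0,0.04,0],[0,0,0.03,0],[0,0,0.017,0]]'; python3 -m pendant '[[0,0,0,0],[0,0,0,0],[-0.0035,0.0018,0,0],[-0.0035,0.0018,0,0],[-0.0035,0.0018,0,0],[-0.0035,0.0018,0,0],[0,0,0,0]]'; python3 -m pendant '[[-0.0044,0.0023,0,0],[-0.0044,0.0023,0,0],[-0.0044,0.0023,0,0],[-0.0044,0.0023,0,0]]'
```

```text
time: 26.55
ee_pos: [0.5501, 0.0988, 0.0807]
eef_rot: [-0.494, 0.87, 0.001, -0.002]
ft_force: [-0.3, -0.3, 0.4]
width: 0.0005
grip_force: 0.0
time: 27.13
ee_pos: [0.5535, 0.1161, 0.0854]
eef_rot: [-0.495, 0.869, 0.0, 0.001]
ft_force: [-0.4, -0.3, 0.3]
width: 0.0004
grip_force: 0.0
time: 27.47
ee_pos: [0.5543, 0.1352, 0.0847]
eef_rot: [-0.494, 0.869, -0.0, 0.0]
ft_force: [0.3, -2.4, 2.4]
width: 0.0003
grip_force: 1.2
```

```bash
python3 -m pendant '[[-0.0044,0.0023,0,0],[-0.0044,0.0023,0,0],[-0.0044,0.0023,0,0],[-0.0044,0.0023,0,0],[-0.0044,0.0023,0,0],[0,0,0,0]]'; python3 -m pendant '[[-0.0022,0.00115,0,0],[-0.0022,0.00115,0,0],[0,0,0,0]]'; python3 -m pendant '[[-0.0018,0.0009,0,0],[0,0,0,0]]'
python3 - <<'E'
from h import *
for n in("top","scene"):
    c=cam(n)
    for t in("box_target","bookend"):
        for d in r.outline_of(t,n)[:1]:
            v,u=np.nonzero(d['mask']);print(n,t,round(d['score'],2),'cols',u.min(),u.max(),'rows',v.min(),v.max())
E
```

```text
time: 27.97
ee_pos: [0.5555, 0.1612, 0.0846]
eef_rot: [-0.495, 0.869, 0.0, 0.0]
ft_force: [-0.5, 0.5, 0.4]
width: 0.0006
grip_force: 0.0
time: 28.22
ee_pos: [0.5558, 0.165, 0.0845]
eef_rot: [-0.495, 0.869, 0.0, 0.0]
ft_force: [-0.4, -0.9, -1.0]
width: 0.0005
grip_force: 0.1
time: 28.38
ee_pos: [0.5559, 0.1667, 0.0845]
eef_rot: [-0.494, 0.869, 0.0, -0.0]
ft_force: [-1.2, -0.9, 0.2]
width: 0.0006
grip_force: 0.6
top box_target 0.62 cols 330 357 rows 157 202
top bookend 0.37 cols 298 371 rows 153 229
scene box_target 0.43 cols 227 306 rows 239 329
scene bookend 0.6 cols 217 252 rows 124 159
```

```bash
for k in 1; do python3 -m pendant '[[-0.0018,0.0009,0,0],[0,0,0,0],[0,0,0,0]]'; python3 -m pendant '[[-0.0018,0.0009,0,0],[0,0,0,0],[0,0,0,0]]';python3 -m pendant '[[-0.0018,0.0009,0,0],[0,0,0,0],[0,0,0,0]]'; python3 -m pendant '[[-0.0009,0.00045,0,0],[0,0,0,0],[0,0,0,0]]'; done | grep -E 'ee_pos|ft'
```

```text
ee_pos: [0.5561, 0.1686, 0.0846]
ft_force: [-1.1, -1.3, 0.2]
ee_pos: [0.5562, 0.1702, 0.0846]
ft_force: [-2.6, -4.1, 2.0]
ee_pos: [0.5563, 0.1724, 0.0846]
ft_force: [-2.4, -3.3, 1.1]
ee_pos: [0.5564, 0.1734, 0.0846]
ft_force: [-3.2, -4.0, 1.1]
```

```bash
for k in 1; do python3 -m pendant '[[-0.0009,0.00045,0,0],[0,0,0,0],[0,0,0,0]]'; python3 -m pendant '[[-0.0009,0.00045,0,0],[0,0,0,0],[0,0,0,0]]';python3 -m pendant '[[-0.0009,0.00045,0,0],[0,0,0,0],[0,0,0,0]]'; done | grep -E 'ee_pos|ft'
```

```text
ee_pos: [0.5564, 0.1744, 0.0846]
ft_force: [-3.5, -3.3, 1.1]
ee_pos: [0.5565, 0.1755, 0.0846]
ft_force: [-2.4, -3.9, 1.6]
ee_pos: [0.5566, 0.1765, 0.0846]
ft_force: [-2.7, -3.8, 2.8]
```

```bash
python3 -m pendant '[[-0.0009,0.00045,0,0],[0,0,0,0],[0,0,0,0]]' | grep -E 'ee_pos|ft'
```

```text
ee_pos: [0.5566, 0.1766, 0.0845]
ft_force: [-3.7, -7.0, 2.5]
```

```bash
python3 -m pendant '[[-0.0006,0.0003,0,0],[0,0,0,0],[0,0,0,0]]' | grep -E 'ee_pos|ft'; python3 -m pendant '[[0.0044,-0.0023,0,0],[0.0088,-0.0046,0,0],[0.0088,-0.0046,0,0],[0,0,-0.03,0],[0,0,-0.04,0],[0,0,-0.04,0],[0,0,-0.04,0],[0,0,-0.04,0]]'; python3 -m pendant '[[0.01,-0.006,-0.02,0],[0.035,-0.018,0,0],[0.035,-0.018,0,0],[0.035,-0.018,0,0],[0,0,0,0],[0,0,0,0]]'
python3 - <<'E'
from h import *
ex=np.array([.9988,-.05,0]);ey=np.array([.05,.9988,0]);b=np.array([.561,.2085,0])
C={}
for n in("top","scene","wrist"):
    c=C[n]=cam(n)
    for t in("box_target","bookend","stand","box_a"):
        for d in r.outline_of(t,n)[:1 if t!="box_a" else 7]:
            v,u=np.nonzero(d['mask']);print(n,t,round(d['score'],2),'cols',u.min(),u.max(),'rows',v.min(),v.max())
for k in [(x,.078+y,z) for z in(.012,.222) for x in(-.048,.048) for y in(.017,-.017)]:
    p=b+ex*k[0]+ey*k[1]+[0,0,k[2]]; print(np.round(k,3),[proj(C[n],p).round(0).tolist() for n in C])
E
```

```text
ee_pos: [0.5566, 0.1767, 0.0845]
ft_force: [-5.3, -7.7, 4.0]
time: 31.6
ee_pos: [0.5554, 0.1526, 0.2769]
eef_rot: [-0.494, 0.869, 0.0, 0.001]
ft_force: [0.6, 0.3, 0.5]
width: 0.0005
grip_force: 0.0
time: 32.1
ee_pos: [0.5483, 0.0206, 0.2952]
eef_rot: [-0.492, 0.871, -0.0, 0.001]
ft_force: [0.6, 1.4, 0.1]
width: 0.0004
grip_force: 0.0
top box_target 0.86 cols 142 167 rows 166 207
top bookend 0.75 cols 167 203 rows 174 209
top stand 0.83 cols 157 216 rows 170 218
top box_a 0.96 cols 308 331 rows 155 199
top box_a 0.79 cols 318 344 rows 156 201
top box_a 0.76 cols 350 384 rows 161 204
top box_a 0.68 cols 384 447 rows 212 233
top box_a 0.61 cols 371 433 rows 255 282
top box_a 0.6 cols 329 357 rows 157 202
scene box_target 0.56 cols 227 306 rows 239 329
scene bookend 0.64 cols 213 262 rows 135 182
scene stand 0.79 cols 213 262 rows 135 183
scene box_a 0.92 cols 256 297 rows 267 295
scene box_a 0.9 cols 258 300 rows 296 317
scene box_a 0.87 cols 255 296 rows 253 277
scene box_a 0.67 cols 254 294 rows 239 256
scene box_a 0.67 cols 175 204 rows 345 383
scene box_a 0.6 cols 230 254 rows 353 383
scene box_a 0.39 cols 221 230 rows 211 221
wrist bookend 0.73 cols 310 338 rows 238 250
wrist stand 0.91 cols 234 356 rows 181 250
wrist box_a 0.75 cols 0 173 rows 0 50
[-0.048  0.095  0.012] [[163.0, 208.0], [216.0, 121.0], [367.0, 303.0]]
[-0.048  0.061  0.012] [[174.0, 209.0], [218.0, 130.0], [359.0, 285.0]]
[0.048 0.095 0.012] [[165.0, 179.0], [247.0, 117.0], [310.0, 328.0]]
[0.048 0.061 0.012] [[176.0, 179.0], [248.0, 126.0], [300.0, 311.0]]
[-0.048  0.095  0.222] [[141.0, 200.0], [212.0, 84.0], [441.0, 443.0]]
[-0.048  0.061  0.222] [[154.0, 201.0], [213.0, 95.0], [429.0, 418.0]]
[0.048 0.095 0.222] [[144.0, 164.0], [246.0, 80.0], [344.0, 477.0]]
[0.048 0.061 0.222] [[157.0, 165.0], [248.0, 90.0], [329.0, 455.0]]
```

```bash
python3 -c "
from bench import r
print(r.close_job())"
```

```text
the job is handed in; nothing more can be done
None
```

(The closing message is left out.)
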